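# Free a module from a clamp with a thread of unknown hand

## Task

The aluminium module is locked in the blue bench clamp: free it by turning the clamp's yellow knob until the red arm has risen clear of it. The screw may have a right-hand or a left-hand thread, so try it gently both ways, never forcing the knob where it goes hard. Then draw the module out from under the arm and set it down flat, fins up, inside the blue tray, without letting it fall and without disturbing the other things on the bench.

Things in the scene. Friction and masses are not known exactly. Their poses are not given: they have to be found in the camera images.
- clamp: Blue bench clamp fixed to the bench: base plate 190 (x) by 130 (y) by 16 mm. Origin under the centre of the base; x points from the nest (front) to the screw housing (back), z up. The vertical screw axis stands at x = +60 mm. The housing spans x = 34 to 90, y = -32 to 32 mm, up to z = 56 mm.
- nest (a point): Top centre of the clamp's black nest, 100 (x) by 40 (y) mm, 32 mm above the bench, axes as the clamp's. Only the arm's nose keeps the module from being drawn off it towards the clamp's -x.
- knob_grip (a point): Grip point of the yellow bar knob, on the screw axis, 106 mm above the bench. The bar is 46 mm long (this x), 14 mm thick (y), 91 to 118 mm above the bench; it does not rise. It must turn 2.1 to 2.7 rad the loosening way, which differs between starts and cannot be seen; the other way a hard stop comes within 0.05 to 0.3 rad. Hard end of loosening: 2.8 rad. 
- knob_twist (a joint): How far the knob is twisted (rad, positive counter-clockwise from above) on its springy hub against the screw: torque on the knob = 1.0 N m per rad. 0.1 to 0.2 while the screw turns, over 0.25 only against a stop; it springs back when let go. Beyond 0.6 (0.6 N m) counts as forcing it.
- clamp_arm (a joint): Height of the red arm above its clamped position (m). The screw lifts it against a spring of 9 to 12 N, hardly at all at first: it is up about 1.8 mm after 1.1 rad of loosening, 5 mm at 1.7, 6 mm at 1.9, 7.5 mm at 2.3, 8.5 mm at 2.6, for either sense of thread. It stays where the screw leaves it; pulled up by force it springs back.
- clamp_nose (a point): Underside of the steel nose, 10 (x) by 20 (y) mm, below the tip of the red arm. The arm, 24 mm wide and 10 mm thick, runs from 7 mm in front of the nose's centre back over the housing, its underside 7 mm above this point. Clamped, the nose stands 5 mm deep in the module's slot.
- module: Finned aluminium module, 90 (x) by 50 (y) by 24 mm high, 0.17 to 0.35 kg, in the nest. Origin: centre of its underside; x points to its back. Across its top, x = 22 to 38 mm, runs a slot 7 mm deep for the nose; behind it a rim as high as the fins. Once the arm is up 6 mm or more, draw it level towards the clamp's -x by 35 mm or more before lifting.
- module_grip (a point): Good grasp of the module, 13 mm above its underside and 5 mm in front of its middle, across its 50 mm width (this frame's y).
- tray: Open blue plastic tray, loose, 0.9 kg, 210 (x) by 150 (y) by 26 mm, walls and floor 5 mm. Origin at the centre of its underside.
- spare: Bystander: a black module of the same shape as the aluminium one, lying loose further back.
- meter: Bystander: yellow and grey multimeter, 85 (x) by 180 (y) by 44 mm, near the robot.
- flux: Bystander: white nozzle bottle, 36 mm wide, 125 mm high.
- phone: Bystander: black phone, 150 by 72 by 10 mm, lying flat.
- driver: Bystander: red screwdriver lying at the left.
- brush: Bystander: brush lying at the right.
- spool: Bystander: green spool, 54 mm wide, 46 mm high, standing at the right.
Not all that is in view belongs to the job. There is more than one size of the module; the one meant has the size given above.

How it is judged (in metres and radians):
On the way:
1. the knob has been turned the loosening way until the red arm has risen at least 5 mm, the module still in the nest (value of joint clamp_arm above 0.005 m and distance of module from where it was at the start of the episode below 0.03 m), for 0.1 s.
At the end, for the whole second after the job is handed in: The module rests flat (within 0.08 rad) and fins up on the floor of the tray, inside its walls, at rest and released; the arm is still at least 5 mm up (value of joint clamp_arm above 0.005 m and x of module in the frame of tray between -0.1 and 0.1 m and y of module in the frame of tray between -0.07 and 0.07 m and z of module in the frame of tray between 0.002 and 0.009 m and z of module_grip in the frame of tray above 0.012 m and angle between module's own z axis and vertical below 0.08 rad and linear speed of module below 0.02 m/s and angle between tray's own z axis and vertical below 0.05 rad); the robot touches nothing.
It fails at once if the knob was forced: more than 0.6 N m (0.6 rad of twist) (value of joint knob_twist above 0.6 rad or value of joint knob_twist below -0.6 rad).
It fails at once if the module was let fall: in the air, touching nothing, over 4 cm above the bench (contact force between module and anything else below 0.01 N and height (world z) of module above 0.04 m).
It fails at once if the tray was shoved more than 40 mm (distance of tray from where it was at the start of the episode above 0.04 m).
It fails at once if a bystander was moved more than 25 mm (distance of any of spare, meter, flux, phone, driver, brush, spool from where it was at the start of the episode above 0.025 m).
It also fails if it takes over 67 s, if anything falls off the work surface, if the arm or the gripper's body presses on something with over 40 N, if the wrist force passes 120 N, or if a joint passes its speed limit or range.

## Robot

A 6-joint arm with a two-finger parallel gripper is mounted at the origin on the work surface. World frame = base frame: x ahead of the robot, y to its left, z up, the work surface at z = 0. Lengths are in mm, angles in rad, forces in N, time in s.
With the tool pointing down it reaches from about 300 to 875 mm from the base axis. Payload 6.4 kg.
Tool frame: the origin (TCP) lies midway between the tips of the shut fingers; the grasp point (between the pads) lies 19 mm behind it; z points along the fingers, y is the line along which they close (so a half turn about z gives the same grasp; the last joint's range is limited). The gripper opens to 88 mm and grips with 3 to 60 N. Pads are 18 mm wide; open, the fingers measure 123 mm over their backs; the gripper's body (75 mm by 187 mm) begins 45 mm behind the grasp point.
Start: joints at [0.905, 0.181, 1.607, -0, 1.354, -0.206], TCP at [255.158, 515.301, 238.714] pointing down, gripper open.
Joint ranges: [-2.99, 2.99], [-0.89, 2.07], [0.3, 2.58], [-1.14, 4.28], [0, 2.63], [-3.12, 3.12]. Speed limits (rad/s): [2.57, 2.57, 3.01, 3.14, 3.14, 3.14].

## Interface

Orientations are given as a unit quaternion [x, y, z, w].
In Python, from station import * gives the robot as it stands.
- The arm moves only by the tool apply_moves, never from a script. Its argument "increments" is text: rows parted by semicolons, each of 7 numbers parted by spaces: the turn, a rotation vector about the world's x, y, z in degrees, then the shift along the world's x, y, z in mm, then the opening, from -1 (shut) to 1 (fully open). In form: ax ay az x y z gripper; .... A call has 1 to 12 rows; each row is the pose to reach, as a shift and turn from the pose commanded when the call began; what a row does not reach only later rows make up. A row lasts 1/10 s, in which the tool goes at most 50 mm and 8.59 degrees, less where a joint would pass 70% of its speed; a pose out of reach is approached as far as the arm can. A call with a gripper value outside its range is refused whole. The fingers move at their own pace and stop on an object; the grip force is fixed at half the most. Time passes only in rows, so rows that repeat a pose let the fingers close. It gives the time, the measured TCP pose, the force, the opening and the grip force at its end, in the units of the state.
- get_obs(): the state, without advancing time (a new reading comes with each control period).
- camera(name): name is "side" or "top"; returns the picture (384x512x3 uint8, blue, green, red); there is no depth.
- calibration(name): a dict with "K" (3x3 intrinsics, pixels), "view" (4x4, takes a point from world to camera coordinates). Camera axes: x right, y down, z forward; pixel columns grow to the right and rows downward; lengths in mm; the calibration is good to about 2 mm. A picture is of the moment at which its call begins. calibration takes no time and is no camera call.
- sign_off(): hands the job in; it is judged then, once.
The state is a dict: "clock": time; "joints": joint angles; "joint_velocities": joint speeds; "effort": joint torques, N m; "ee_pos": TCP position; "tcp_rot": TCP orientation; "contact_force": force on the tool from outside, world axes, zero at the start; "torque": the same for the moment, N m; "width": opening from 0.0 (shut) to 1.0 (fully open); "finger_force": force on a finger pad.
Only numpy, scipy, OpenCV 4.12 (cv2) and the standard library are available. Lean on these libraries where they do the work, as an engineer would, in place of code of your own. Each camera call takes 0.05 s, during which the arm holds its last target. There are 200 camera calls.

## Working session

There is one attempt and no reset: what is moved stays moved. The work goes in short steps, Python scripts to look and compute and a tool call to move; the robot and the scene stay as the last step left them, time stands still between calls to the robot, and variables do not carry over. Pictures are saved under pics/ and viewed, at most 10 in all, crops included, and the job is handed in when it is done.

Besides the shell and the picture viewer there is one more tool, called after "Call:" as name(argument=value, ...) on one line, values as JSON. apply_moves: Moves the arm, as the interface text tells. Its arguments: {"type":"object","properties":{"increments":{"type":"string"}},"required":["increments"]}

```bash
mkdir -p pics; cat > h.py <<'E'
from station import *
import numpy as np, cv2
def ray(c,u,v):
    C=calibration(c);K=np.array(C["K"]);V=np.array(C["view"]);R=V[:3,:3];t=V[:3,3]
    return -R.T@t, R.T@np.linalg.inv(K)@np.array([u,v,1.])
def onz(c,u,v,z):
    o,d=ray(c,u,v); return o+d*(z-o[2])/d[2]
def proj(c,p):
    C=calibration(c);V=np.array(C["view"]);q=np.array(C["K"])@(V[:3,:3]@np.array(p,float)+V[:3,3]); return q[:2]/q[2]
E
python3 - <<'E'
from h import *
for c in("top","side"):
    im=camera(c); cv2.imwrite(f"pics/{c}0.png",im)
    print(c,ray(c,256,192))
a=cv2.imread("pics/top0.png");b=cv2.imread("pics/side0.png")
cv2.imwrite("pics/a.png",cv2.resize(a,(800,600)));cv2.imwrite("pics/b.png",cv2.resize(b,(800,600)))
print(get_obs())
E
```

```text
top (array([ 416.55062169,  -17.54006971, 1117.89728094]), array([ 0.14590522,  0.01343991, -0.98934467]))
side (array([ 6.23121837e-01, -8.82154016e+02,  8.22249130e+02]), array([ 0.46028998,  0.6886441 , -0.56034599]))
{'clock': 0.1, 'joints': array([ 9.04717540e-01,  1.81453391e-01,  1.60785592e+00, -4.04729055e-06,
        1.35379229e+00, -2.06287928e-01]), 'joint_velocities': array([ 0.0009771 , -0.00090367, -0.00148694,  0.00078553,  0.00107208,
       -0.0017279 ]), 'effort': array([-2.34947993e-04, -4.34818625e+01, -3.42695975e+01,  7.03442423e-02,
        3.40216490e-02, -4.52849449e-06]), 'ee_pos': array([254.85384564, 514.9276775 , 237.93291512]), 'tcp_rot': array([ 2.27875215e-01,  9.73690052e-01, -6.84666359e-04, -3.16961051e-04]), 'contact_force': array([ 0.99793479, -0.40033149, -0.15913123]), 'torque': array([-0.00288329, -0.03575505, -0.05147674]), 'finger_force': 0.0, 'width': 0.9996205156850918}
```

View pics/a.png

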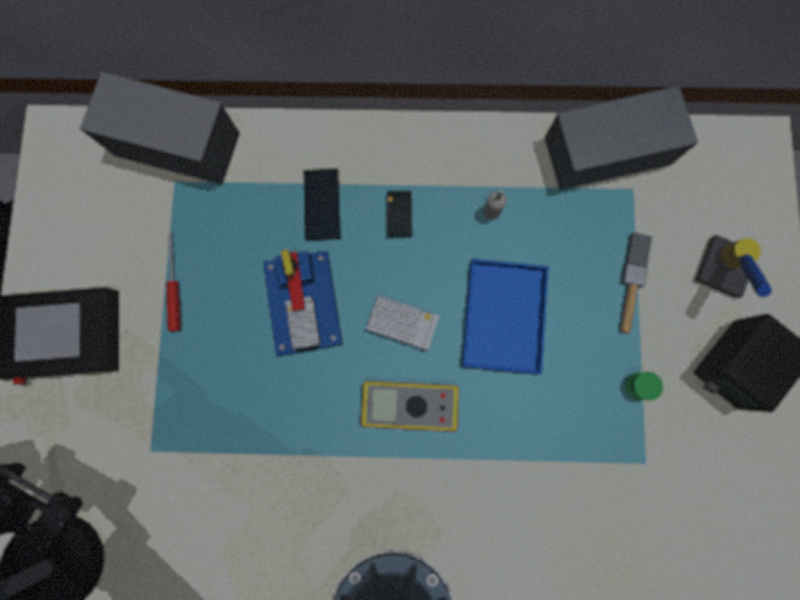

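View pics/b.png

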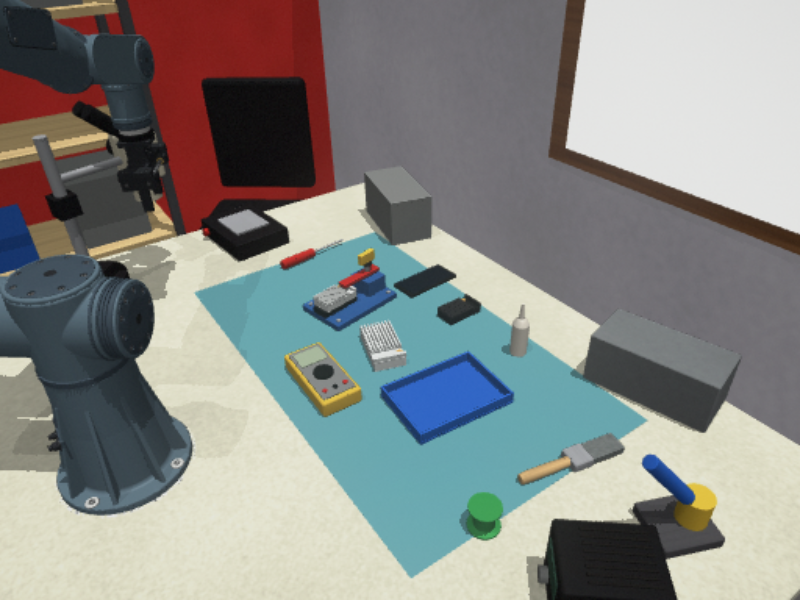

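The top view shows the clamp at (302,305), with a silver module in it at (302,323) and the yellow knob at (290,263). The tray is at (505,316). There are three candidates for the module:
- Silver module in the clamp, (302,323).
- Loose silver module on the mat, (402,322). It looks larger.
- Black spare, (399,214).

The one in the nest under the red arm fits. I'll confirm that and measure in a crop.

```bash
python3 - <<'E'
from h import *
a=cv2.imread("pics/top0.png").astype(int);b=cv2.imread("pics/side0.png")
top=cv2.resize(cv2.imread("pics/top0.png")[155:235,160:290],(780,480),interpolation=cv2.INTER_CUBIC)
cv2.imwrite("pics/c.png",top)
hsv=cv2.cvtColor(a.astype(np.uint8),cv2.COLOR_BGR2HSV);hs=cv2.cvtColor(b,cv2.COLOR_BGR2HSV)
def rep(n,m,z,c="top"):
    k,_=cv2.findContours(m.astype(np.uint8),cv2.RETR_EXTERNAL,cv2.CHAIN_APPROX_NONE)
    for q in k:
        if cv2.contourArea(q)<15: continue
        P=np.array([onz(c,*p[0],z)[:2] for p in q],np.float32)
        r=cv2.minAreaRect(P); print(n,c,cv2.boundingRect(q),np.round(r[0],1),np.round(r[1],1),round(r[2],1))
h,s,v=[hsv[...,i].astype(int) for i in range(3)]
H,S,V=[hs[...,i].astype(int) for i in range(3)]
m=np.zeros(h.shape,bool);m[140:250,160:370]=1
rep("blue",m&(h>103)&(h<125)&(s>140),16)
rep("yel",m&(h>20)&(h<35)&(s>120),118)
rep("red",m&((h<8)|(h>172))&(s>150),66)
rep("alu",m&(s<60)&(v>110),56)
M=np.zeros(H.shape,bool);M[150:300,180:340]=1
rep("yelS",M&(H>20)&(H<35)&(S>120),105,"side")
E
```

```text
blue top (296, 166, 55, 74) [ 553.4 -206.6] [153.8 212.4] 85.2
blue top (169, 164, 22, 64) [565.  233.8] [193.1  40.9] 12.3
blue top (191, 161, 28, 62) [581.2 154.1] [193.8  58.6] 12.5
yel top (233, 244, 60, 6) [416.  -24.5] [ 13.3 158.9] 1.2
yel top (181, 161, 8, 15) [628. 199.] [43.5 16.2] 16.8
red top (184, 172, 10, 26) [589.3 194.5] [74.9 23.9] 9.8
alu top (184, 190, 20, 32) [528.8 180. ] [90.6 50.5] 11.1
alu top (234, 189, 47, 35) [532.1  -7.2] [122.7  68.3] 72.5
yelS side (182, 224, 49, 42) [ 338.  -116.5] [185.5  83.8] 88.4
yelS side (229, 159, 10, 11) [628.2 202. ] [73.1 33.5] 57.6
```

View pics/c.png

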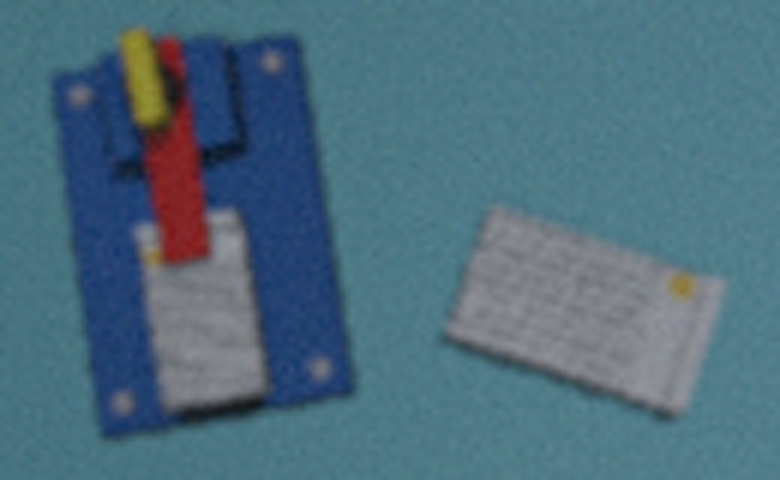

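```bash
python3 - <<'E'
from h import *
a=cv2.imread("pics/top0.png");b=cv2.imread("pics/side0.png")
hsv=cv2.cvtColor(a,cv2.COLOR_BGR2HSV).astype(int);hs=cv2.cvtColor(b,cv2.COLOR_BGR2HSV).astype(int)
def msk(A,h0,h1,s0,r):
    m=(A[...,0]>h0)&(A[...,0]<h1)&(A[...,1]>s0);z=np.zeros_like(m);z[r[1]:r[3],r[0]:r[2]]=1;return m&z
def tri(p,q):
    o1,d1=ray("top",*p);o2,d2=ray("side",*q)
    A=np.stack([d1,-d2],1);t=np.linalg.lstsq(A,o2-o1,rcond=None)[0];x,y=o1+d1*t[0],o2+d2*t[1];return (x+y)/2,np.linalg.norm(x-y)
y1=msk(hsv,20,35,110,(175,155,195,180));y2=msk(hs,20,35,110,(220,150,245,175))
c=lambda m:np.argwhere(m).mean(0)[::-1]
print(c(y1),c(y2),tri(c(y1),c(y2)))
bl=msk(hsv,103,125,110,(160,150,225,235))
P=np.array([onz("top",u,v,16)[:2] for v,u in np.argwhere(bl)],np.float32)
P=P[np.array([True]*len(P))]
print(cv2.minAreaRect(P))
# base corners via mounting discs/edges: robust left/right/front edges
for yaw in (9,10,11,12,13):
    t=np.radians(yaw);R=np.array([[np.cos(t),np.sin(t)],[-np.sin(t),np.cos(t)]]);q=P@R.T
    print(yaw,np.percentile(q,[1,99],axis=0).round(1).tolist())
Y=np.argwhere(y1)[:,::-1]; W=np.array([onz("top",u,v,118)[:2] for u,v in Y]); w=W-W.mean(0);e,v=np.linalg.eigh(w.T@w);print("bar yaw",np.degrees(np.arctan2(v[1,1],v[0,1])),W.mean(0))
cv2.imwrite("pics/d.png",np.hstack([cv2.resize(a[155:185,165:205],(400,300)),cv2.resize(b[150:210,195:275],(400,300))]))
# tray
t=msk(hsv,103,125,140,(290,160,360,245)); k=np.array([onz("top",u,v,26)[:2] for v,u in np.argwhere(t)],np.float32);print("tray",cv2.minAreaRect(k))
E
```

```text
[183.91860465 168.03488372] [233.87837838 163.97297297] (array([630.53947911, 202.38977747, 103.82160096]), np.float64(0.6757566525214375))
((589.3561401367188, 192.7064208984375), (225.48562622070312, 129.15811157226562), 10.650934219360352)
9 [[501.4, 33.6], [689.1, 161.8]]
10 [[503.0, 23.8], [690.4, 150.8]]
11 [[504.3, 13.5], [691.8, 140.2]]
12 [[505.7, 3.0], [692.9, 129.8]]
13 [[506.8, -8.1], [694.4, 120.1]]
bar yaw -164.26761372556433 [627.87227301 199.1754248 ]Traceback (most recent call last):
  File "<stdin>", line 23, in <module>
  File "h.py", line 7, in onz
    o,d=ray(c,u,v); return o+d*(z-o[2])/d[2]
        ~~~^^^^^^^
  File "h.py", line 4, in ray
    C=calibration(c);K=np.array(C["K"]);V=np.array(C["view"]);R=V[:3,:3];t=V[:3,3]
ValueError: time passes only in moves, steps and waits
```

View pics/d.png

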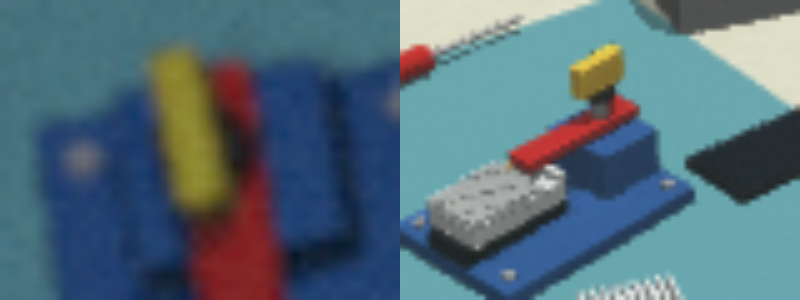

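The crop confirms that the clamped silver module measures 90 x 50; the loose one is about 123 x 68. The knob axis is near (631,202) and the bar yaw is about 15°. Moving above it.

Call:
apply_moves(increments="0 0 8 45 -37 0 0.2; 0 0 16 83 -69 0 0.2; 0 0 24 121 -101 0 0.2; 0 0 32 159 -133 0 0.2; 0 0 41.4 197 -164 0 0.2; 0 0 41.4 235 -196 0 0.2; 0 0 41.4 273 -228 0 0.2; 0 0 41.4 311 -259 0 0.2; 0 0 41.4 349 -290 0 0.2; 0 0 41.4 376 -313 -20 0.2; 0 0 41.4 376 -313 -60 0.2; 0 0 41.4 376 -313 -90 0.2")

```text
clock: 1.3
ee_pos: [631.9, 199.8, 145.8]
tcp_rot: [-0.129, 0.992, -0.0, -0.001]
contact_force: [-0.9, 0.4, -0.7]
width: 0.601
finger_force: 0.0
```

```bash
python3 - <<'E'
from h import *
b=camera("side");a=camera("top");o=get_obs()
q=o["tcp_rot"];print(o["clock"],o["ee_pos"],2*np.degrees(np.arctan2(q[1],q[0]))-90,o["joints"],o["torque"],o["contact_force"],o["width"])
cv2.imwrite("pics/e.png",np.hstack([cv2.resize(a[140:200,160:240],(400,300)),cv2.resize(b[120:210,175:295],(400,300))]))
E
```

```text
1.4 [627.5639454  200.97288088 142.32954517] 104.97814155163539 [ 1.30167047e-01  4.61595934e-01  1.44869786e+00  5.09927369e-05
  1.24248503e+00 -1.70206388e+00] [ 0.05961859  0.00881323 -0.01247348] [-1.10120736  0.47652337 -0.38688303] 0.6054584885640026
```

View pics/e.png

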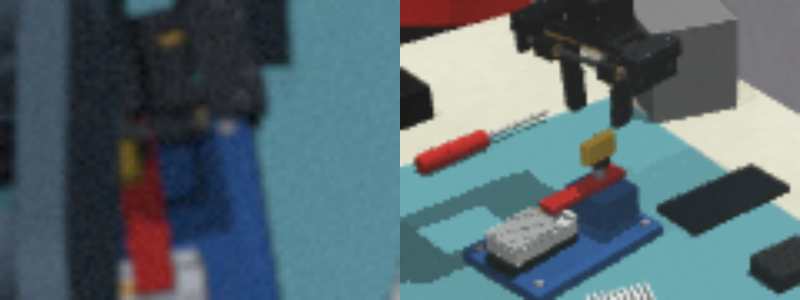

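The side view shows the fingers, at (572,100) and (622,110), straddling the knob at (597,148). Descending and closing.

Call:
apply_moves(increments="0 0 0 0 0 -20 0.2; 0 0 0 0 0 -40 0.2; 0 0 0 0 0 -55 0.2; 0 0 0 0 0 -61 0.2; 0 0 0 0 0 -61 0.2; 0 0 0 0 0 -61 0.2")

```text
clock: 2.0
ee_pos: [631.8, 202.6, 88.9]
tcp_rot: [-0.131, 0.991, -0.0, 0.001]
contact_force: [0.3, 0.2, 0.2]
width: 0.6
finger_force: 0.0
```

```bash
cat > s.py <<'E'
from h import *
o=get_obs();q=o["tcp_rot"];print(o["clock"],o["ee_pos"].round(1),(2*np.degrees(np.arctan2(q[1],q[0]))-90).round(1),"j6",o["joints"][5].round(2),"T",o["torque"].round(3),"F",o["contact_force"].round(1),o["width"].round(3),o["finger_force"])
E
python3 s.py
```

```text
Traceback (most recent call last):
  File "s.py", line 2, in <module>
    o=get_obs();q=o["tcp_rot"];print(o["clock"],o["ee_pos"].round(1),(2*np.degrees(np.arctan2(q[1],q[0]))-90).round(1),"j6",o["joints"][5].round(2),"T",o["torque"].round(3),"F",o["contact_force"].round(1),o["width"].round(3),o["finger_force"])
                                                                                                                                                                                                             ^^^^^^^^^^^^^^^^
AttributeError: 'float' object has no attribute 'round'
```

Call:
apply_moves(increments="0 0 0 0 0 0 -0.3; 0 0 0 0 0 0 -0.5; 0 0 0 0 0 0 -0.7; 0 0 0 0 0 0 -1; 0 0 0 0 0 0 -1; 0 0 0 0 0 0 -1; 0 0 0 0 0 0 -1; 0 0 0 0 0 0 -1")

```text
clock: 2.8
ee_pos: [631.3, 202.7, 88.1]
tcp_rot: [-0.131, 0.991, 0.0, 0.0]
contact_force: [-1.7, 4.6, 4.2]
width: 0.265
finger_force: 30.0
```

```bash
python3 s.py
```

```text
Traceback (most recent call last):
  File "s.py", line 2, in <module>
    o=get_obs();q=o["tcp_rot"];print(o["clock"],o["ee_pos"].round(1),(2*np.degrees(np.arctan2(q[1],q[0]))-90).round(1),"j6",o["joints"][5].round(2),"T",o["torque"].round(3),"F",o["contact_force"].round(1),o["width"].round(3),o["finger_force"])
                                                                                                                                                                                                             ^^^^^^^^^^^^^^^^
AttributeError: 'float' object has no attribute 'round'
```

```bash
sed -i 's/o\["width"\].round(3)/round(o["width"],3)/' s.py; python3 s.py; python3 - <<'E'
from h import *
b=camera("side")
cv2.imwrite("pics/f.png",cv2.resize(b[130:210,190:290],(750,600),interpolation=cv2.INTER_CUBIC))
E
python3 s.py
```

```text
2.8 [631.3 202.7  88.1] 105.1 j6 -1.7 T [0.767 0.241 0.024] F [-1.7  4.6  4.2] 0.265 30.004482865333557
2.85 [631.3 202.7  88.1] 105.1 j6 -1.7 T [ 0.77   0.216 -0.02 ] F [-1.7  4.2  4.3] 0.266 30.005223155021667
```

View pics/f.png

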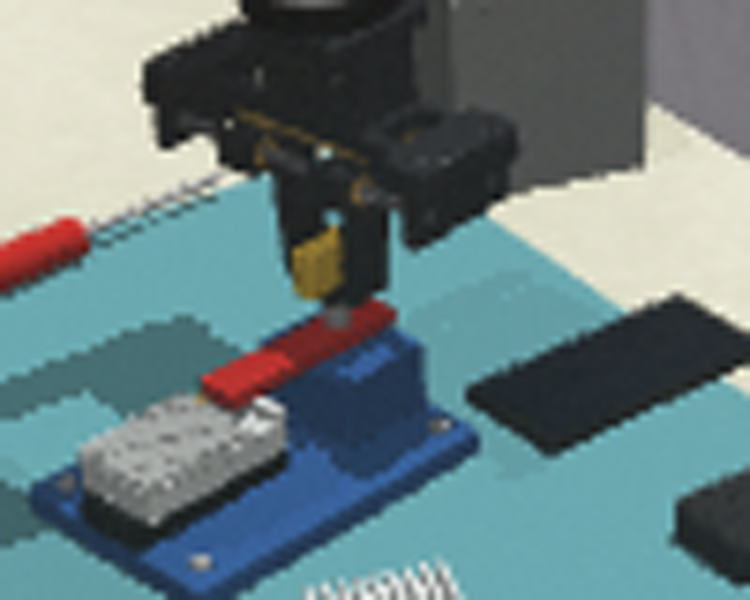

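The bar sits between the fingers at (320,265), with no torque about z. Testing clockwise gently.

Call:
apply_moves(increments="0 0 -2 0 0 0 -1; 0 0 -4 0 0 0 -1; 0 0 -6 0 0 0 -1; 0 0 -8 0 0 0 -1; 0 0 -10 0 0 0 -1; 0 0 -12 0 0 0 -1;0 0 -12 0 0 0 -1")

```text
clock: 3.55
ee_pos: [631.4, 202.6, 88.1]
tcp_rot: [-0.027, 1.0, 0.0, 0.0]
contact_force: [-0.5, 3.1, 4.2]
width: 0.266
finger_force: 30.0
```

```bash
python3 s.py
```

```text
3.55 [631.4 202.6  88.1] 93.1 j6 -1.49 T [0.791 0.27  0.075] F [-0.5  3.1  4.2] 0.266 30.005780160427094
```

Call:
apply_moves(increments="0 0 -2 0 0 0 -1; 0 0 -4 0 0 0 -1; 0 0 -6 0 0 0 -1; 0 0 -8 0 0 0 -1; 0 0 -8 0 0 0 -1")

```text
clock: 4.05
ee_pos: [631.4, 202.5, 88.1]
tcp_rot: [0.043, 0.999, 0.0, 0.0]
contact_force: [-1.5, 3.3, 4.7]
width: 0.268
finger_force: 30.0
```

```bash
python3 s.py
```

```text
4.05 [631.4 202.5  88.1] 85.1 j6 -1.35 T [0.674 0.281 0.112] F [-1.5  3.3  4.7] 0.268 30.005483329296112
```

Call:
apply_moves(increments="0 0 -2 0 0 0 -1; 0 0 -4 0 0 0 -1; 0 0 -6 0 0 0 -1; 0 0 -8 0 0 0 -1; 0 0 -8 0 0 0 -1")

```text
clock: 4.55
ee_pos: [631.4, 202.4, 88.1]
tcp_rot: [0.112, 0.994, 0.0, 0.0]
contact_force: [-1.6, 3.5, 6.0]
width: 0.272
finger_force: 30.0
```

```bash
python3 s.py
```

```text
4.55 [631.4 202.4  88.1] 77.1 j6 -1.21 T [0.63  0.22  0.232] F [-1.6  3.5  6. ] 0.272 30.004503428936005
```

Call:
apply_moves(increments="0 0 -2 0 0 0 -1; 0 0 -4 0 0 0 -1; 0 0 -4 0 0 0 -1")

```text
clock: 4.85
ee_pos: [631.3, 202.4, 88.1]
tcp_rot: [0.147, 0.989, 0.0, 0.0]
contact_force: [-1.3, 2.6, 4.9]
width: 0.268
finger_force: 30.0
```

```bash
python3 s.py
```

```text
4.85 [631.3 202.4  88.1] 73.1 j6 -1.14 T [0.657 0.274 0.334] F [-1.3  2.6  4.9] 0.268 30.00386416912079
```

Torque has climbed to 0.33 N m at a rate matching the hub spring, so this is the hard stop. Loosening is therefore counter-clockwise. I'll unwind, release, and regrasp half a turn round so the wrist has room.

Call:
apply_moves(increments="0 0 5 0 0 0 -1; 0 0 11 0 0 0 -1; 0 0 16 0 0 0 -1; 0 0 16 0 0 0 1; 0 0 16 0 0 0 1; 0 0 16 0 0 0 1;0 0 16 0 0 0 1;0 0 16 0 0 0 1;0 0 16 0 0 0 1;0 0 16 0 0 0 1;0 0 16 0 0 0 1")

```text
clock: 5.95
ee_pos: [631.2, 202.3, 87.7]
tcp_rot: [0.008, 1.0, -0.0, 0.0]
contact_force: [0.1, 0.6, 0.2]
width: 0.969
finger_force: 0.0
```

Call:
apply_moves(increments="0 0 -8 0 0 0 1; 0 0 -16 0 0 0 1; 0 0 -24 0 0 0 1; 0 0 -32 0 0 0 1; 0 0 -40 0 0 0 1; 0 0 -48 0 0 0 1; 0 0 -56 0 0 0 1; 0 0 -64 0 0 0 1; 0 0 -72 0 0 0 1; 0 0 -80 0 0 0 1; 0 0 -88 0 0 0 1; 0 0 -90 0 0 0 1")

```text
clock: 7.15
ee_pos: [631.2, 202.3, 87.8]
tcp_rot: [0.714, 0.7, 0.0, 0.0]
contact_force: [0.2, -0.9, 0.2]
width: 1.0
finger_force: 0.0
```

Call:
apply_moves(increments="0 0 -8 0 0 0 1; 0 0 -16 0 0 0 1; 0 0 -24 0 0 0 1; 0 0 -32 0 0 0 1; 0 0 -40 0 0 0 1; 0 0 -48 0 0 0 1; 0 0 -56 0 0 0 1; 0 0 -64 0 0 0 1; 0 0 -72 0 0 0 1; 0 0 -80 0 0 0 1; 0 0 -88 0 0 0 0; 0 0 -90 0 0 0 -0.4")

```text
clock: 8.35
ee_pos: [631.2, 202.3, 87.8]
tcp_rot: [1.0, -0.01, 0.0, 0.0]
contact_force: [-0.4, 0.1, 0.4]
width: 0.841
finger_force: 0.0
```

```bash
python3 s.py
```

```text
8.35 [631.2 202.3  87.8] -91.2 j6 1.72 T [0.042 0.184 0.006] F [-0.4  0.1  0.4] 0.841 0.0
```

Call:
apply_moves(increments="0 0 0 0 0 0 -0.4; 0 0 0 0 0 0 -1; 0 0 0 0 0 0 -1; 0 0 0 0 0 0 -1; 0 0 0 0 0 0 -1; 0 0 0 0 0 0 -1; 0 0 0 0 0 0 -1; 0 0 0 0 0 0 -1")

```text
clock: 9.15
ee_pos: [631.1, 202.7, 87.7]
tcp_rot: [1.0, -0.008, 0.0, -0.0]
contact_force: [0.0, 1.8, -0.7]
width: 0.267
finger_force: 30.0
```

```bash
python3 s.py
```

```text
9.15 [631.1 202.7  87.7] -90.9 j6 1.72 T [0.361 0.152 0.   ] F [ 0.   1.8 -0.7] 0.267 29.999735355377197
```

Call:
apply_moves(increments="0 0 3 0 0 0 -1; 0 0 6 0 0 0 -1; 0 0 9 0 0 0 -1; 0 0 12 0 0 0 -1; 0 0 15 0 0 0 -1; 0 0 18 0 0 0 -1; 0 0 21 0 0 0 -1; 0 0 24 0 0 0 -1")

```text
clock: 9.95
ee_pos: [631.1, 202.9, 87.7]
tcp_rot: [0.98, 0.201, 0.0, -0.0]
contact_force: [0.0, 1.9, -0.7]
width: 0.27
finger_force: 30.0
```

```bash
python3 s.py
```

```text
9.95 [631.1 202.9  87.7] -66.8 j6 1.3 T [ 0.504  0.16  -0.099] F [ 0.   1.9 -0.7] 0.27 29.99998301267624
```

Call:
apply_moves(increments="0 0 3 0 0 0 -1; 0 0 6 0 0 0 -1; 0 0 9 0 0 0 -1; 0 0 12 0 0 0 -1; 0 0 15 0 0 0 -1; 0 0 18 0 0 0 -1")

```text
clock: 10.55
ee_pos: [631.0, 203.0, 87.7]
tcp_rot: [0.936, 0.352, 0.0, -0.001]
contact_force: [0.1, 3.3, 0.3]
width: 0.266
finger_force: 30.0
```

```bash
python3 s.py
```

```text
10.55 [631.  203.   87.7] -48.8 j6 0.98 T [ 0.527  0.195 -0.13 ] F [0.1 3.3 0.3] 0.266 30.000074207782745
```

Torque stays at 0.13 after 0.73 rad, so the screw is turning freely.

Call:
apply_moves(increments="0 0 4 0 0 0 -1; 0 0 8 0 0 0 -1; 0 0 12 0 0 0 -1; 0 0 16 0 0 0 -1; 0 0 20 0 0 0 -1; 0 0 24 0 0 0 -1; 0 0 28 0 0 0 -1; 0 0 32 0 0 0 -1; 0 0 36 0 0 0 -1; 0 0 40 0 0 0 -1; 0 0 44 0 0 0 -1; 0 0 48 0 0 0 -1")

```text
clock: 11.75
ee_pos: [630.7, 203.2, 87.7]
tcp_rot: [0.712, 0.702, 0.0, -0.001]
contact_force: [-1.5, 4.2, 1.2]
width: 0.269
finger_force: 30.0
```

```bash
python3 s.py
```

```text
11.75 [630.7 203.2  87.7] -0.8 j6 0.15 T [ 0.599  0.336 -0.273] F [-1.5  4.2  1.2] 0.269 30.000150203704834
```

Call:
apply_moves(increments="0 0 4 0 0 0 -1; 0 0 8 0 0 0 -1; 0 0 12 0 0 0 -1; 0 0 16 0 0 0 -1; 0 0 20 0 0 0 -1; 0 0 24 0 0 0 -1; 0 0 28 0 0 0 -1; 0 0 32 0 0 0 -1; 0 0 36 0 0 0 -1; 0 0 40 0 0 0 -1")

```text
clock: 12.75
ee_pos: [630.4, 203.1, 87.6]
tcp_rot: [0.429, 0.903, 0.0, -0.001]
contact_force: [-2.6, 3.6, 1.2]
width: 0.275
finger_force: 30.0
```

```bash
python3 s.py
```

```text
12.75 [630.4 203.1  87.6] 39.2 j6 -0.55 T [ 0.516  0.45  -0.216] F [-2.6  3.6  1.2] 0.275 30.00016987323761
```

Call:
apply_moves(increments="0 0 4 0 0 0 -1; 0 0 8 0 0 0 -1; 0 0 12 0 0 0 -1; 0 0 16 0 0 0 -1; 0 0 16 0 0 0 -1")

```text
clock: 13.25
ee_pos: [630.3, 203.0, 87.6]
tcp_rot: [0.3, 0.954, 0.0, -0.001]
contact_force: [-3.7, 3.9, 2.2]
width: 0.269
finger_force: 30.0
```

```bash
python3 s.py
```

```text
13.25 [630.3 203.   87.6] 55.1 j6 -0.83 T [ 0.624  0.572 -0.227] F [-3.7  3.9  2.2] 0.269 29.999689757823944
```

Call:
apply_moves(increments="0 0 4 0 0 0 -1; 0 0 8 0 0 0 -1; 0 0 12 0 0 0 -1; 0 0 12 0 0 0 -1")

```text
clock: 13.65
ee_pos: [630.3, 202.9, 87.6]
tcp_rot: [0.199, 0.98, 0.0, -0.001]
contact_force: [-4.0, 3.3, 3.1]
width: 0.272
finger_force: 30.0
```

```bash
python3 s.py; python3 - <<'E'
from h import *
b=camera("side");cv2.imwrite("pics/g.png",cv2.resize(b[130:210,190:290],(750,600),interpolation=cv2.INTER_CUBIC))
E
```

```text
13.65 [630.3 202.9  87.6] 67.0 j6 -1.04 T [ 0.594  0.669 -0.155] F [-4.   3.3  3.1] 0.272 30.000321865081787
```

View pics/g.png

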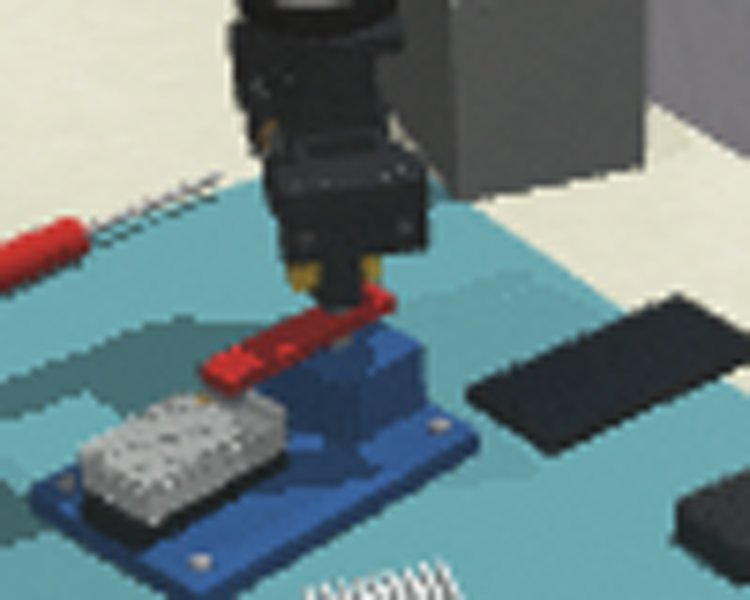

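The arm has visibly risen: its tip went from about y=385 to 370 in the crop, roughly 7 mm. A few more degrees for margin.

Call:
apply_moves(increments="0 0 3 0 0 0 -1; 0 0 6 0 0 0 -1; 0 0 6 0 0 0 -1")

```text
clock: 14.0
ee_pos: [630.3, 202.8, 87.6]
tcp_rot: [0.148, 0.989, 0.0, -0.001]
contact_force: [-3.7, 3.1, 2.1]
width: 0.269
finger_force: 30.0
```

```bash
python3 s.py
```

```text
14.0 [630.3 202.8  87.6] 73.0 j6 -1.14 T [ 0.61   0.716 -0.213] F [-3.7  3.1  2.1] 0.269 30.0008887052536
```

Call:
apply_moves(increments="0 0 -3 0 0 0 -1; 0 0 -5 0 0 0 -0.4; 0 0 -5 0 0 0 1; 0 0 -5 0 0 0 1; 0 0 -5 0 0 0 1; 0 0 -5 0 0 0 1; 0 0 -5 0 0 20 1; 0 0 -5 0 0 45 1; 0 0 1 -20 -4 60 1; 0 0 8 -60 -12 60 1; 0 0 16 -90 -18 60 1; 0 0 24 -106 -22 60 1")

```text
clock: 15.2
ee_pos: [522.8, 180.0, 147.6]
tcp_rot: [-0.065, 0.998, -0.0, -0.001]
contact_force: [1.4, 0.0, -0.2]
width: 0.997
finger_force: 0.0
```

```bash
python3 s.py; python3 - <<'E'
from h import *
b=camera("side");cv2.imwrite("pics/i.png",cv2.resize(b[120:216,180:300],(750,600),interpolation=cv2.INTER_CUBIC))
E
```

```text
15.2 [522.8 180.  147.6] 97.4 j6 -1.58 T [ 0.05  -0.027 -0.012] F [ 1.4  0.  -0.2] 0.997 0.0
```

View pics/i.png

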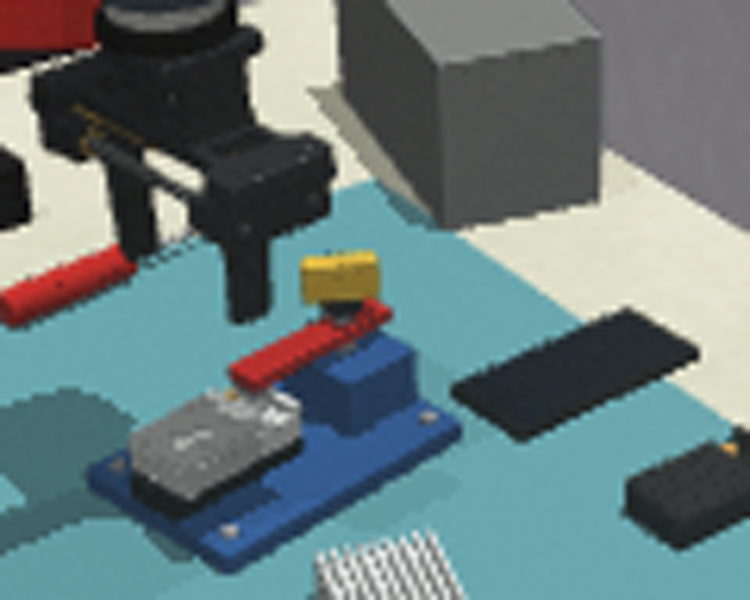

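The arm stays raised, with its tip at (250,375), and the module is still in the nest at (215,440). The gripper is above it, so I'm descending to grasp.

Call:
apply_moves(increments="0 0 3 0 0 -40 1; 0 0 3 0 0 -80 1; 0 0 3 0 0 -105 1; 0 0 3 0 0 -120 1; 0 0 3 0 0 -121 1; 0 0 3 0 0 -121 1")

```text
clock: 15.85
ee_pos: [526.0, 180.4, 27.3]
tcp_rot: [-0.087, 0.996, -0.0, 0.0]
contact_force: [1.2, 0.2, -0.1]
width: 1.001
finger_force: 0.0
```

Call:
apply_moves(increments="0 0 0 0 0 0 0.6; 0 0 0 0 0 0 0.4;0 0 0 0 0 0 0.3;0 0 0 0 0 0 0.2;0 0 0 0 0 0 0.1;0 0 0 0 0 0 -1; 0 0 0 0 0 0 -1; 0 0 0 0 0 0 -1; 0 0 0 0 0 0 -1")

```text
clock: 16.75
ee_pos: [525.3, 180.4, 27.0]
tcp_rot: [-0.088, 0.996, 0.0, 0.0]
contact_force: [-2.0, 0.7, 5.7]
width: 0.564
finger_force: 29.8
```

```bash
python3 s.py
```

```text
16.75 [525.3 180.4  27. ] 100.1 j6 -1.63 T [0.179 0.212 0.034] F [-2.   0.7  5.7] 0.564 29.834346044808626
```

Gripped: 0.564 × 88 ≈ 50 mm. Drawing it out level along the clamp's -x.

Call:
apply_moves(increments="0 0 0 -6 -1.1 0 -1; 0 0 0 -14 -2.7 0 -1; 0 0 0 -22 -4.2 0 -1; 0 0 0 -30 -5.7 0 -1; 0 0 0 -38 -7.3 0 -1; 0 0 0 -46 -8.8 0 -1; 0 0 0 -54 -10.3 0 -1; 0 0 0 -54 -10.3 0 -1")

```text
clock: 17.55
ee_pos: [469.6, 169.8, 26.9]
tcp_rot: [-0.088, 0.996, -0.0, -0.001]
contact_force: [-2.3, -0.9, 8.2]
width: 0.564
finger_force: 29.8
```

```bash
python3 s.py; python3 - <<'E'
from h import *
b=camera("side");cv2.imwrite("pics/j.png",cv2.resize(b[120:216,180:300],(750,600),interpolation=cv2.INTER_CUBIC))
a=cv2.imread("pics/top0.png")
hsv=cv2.cvtColor(a,cv2.COLOR_BGR2HSV);m=cv2.inRange(hsv,(103,140,0),(125,255,255));m[:160]=0;m[245:]=0;m[:,:290]=0;m[:,360:]=0
r=cv2.minAreaRect(np.argwhere(m)[:,::-1].astype(np.float32));print(np.array([onz("top",u,v,20) for u,v in cv2.boxPoints(r)]).round(0),onz("top",*r[0],22))
E
```

```text
17.55 [469.6 169.8  26.9] 100.1 j6 -1.64 T [ 0.111  0.141 -0.045] F [-2.3 -0.9  8.2] 0.564 29.826541375368834
[[ 451. -121.   20.]
 [ 664. -138.   20.]
 [ 654. -295.   20.]
 [ 442. -273.   20.]] [ 550.99648885 -206.20132992   22.        ]
```

View pics/j.png

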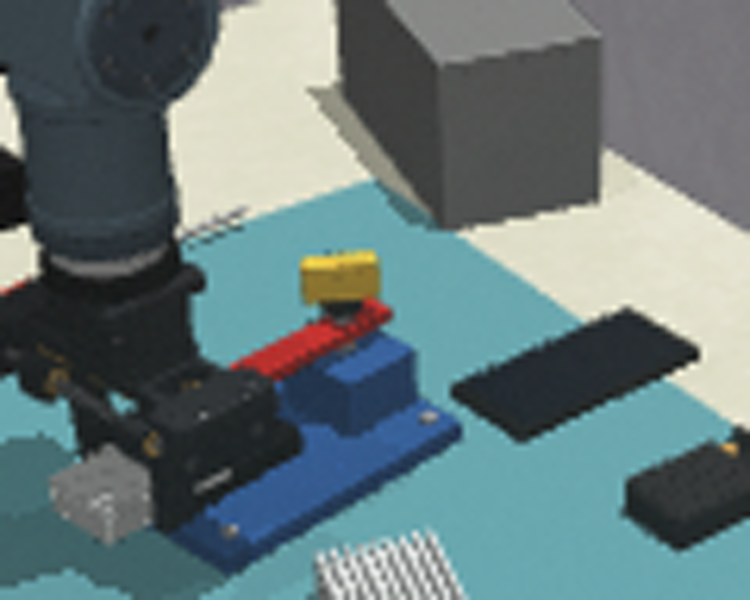

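The module is clear of the arm, at (100,495) in the crop. The fingertips reach about 6 mm below its underside, which would hit the tray floor. I'll slide it back 15 mm so the nest fully supports it, then regrip 8 mm higher.

Call:
apply_moves(increments="0 0 0 7 1.4 0 -1; 0 0 0 14.7 2.8 0 -1; 0 0 0 14.7 2.8 0 -1; 0 0 0 14.7 2.8 0 0.4; 0 0 0 14.7 2.8 0 0.5; 0 0 0 14.7 2.8 0 0.5; 0 0 0 14.7 2.8 0 0.5; 0 0 0 14.7 2.8 8 0.5; 0 0 0 14.7 2.8 8 0.3; 0 0 0 14.7 2.8 8 -1; 0 0 0 14.7 2.8 8 -1; 0 0 0 14.7 2.8 8 -1")

```text
clock: 18.8
ee_pos: [486.1, 172.9, 35.1]
tcp_rot: [-0.088, 0.996, 0.0, 0.0]
contact_force: [-0.4, 0.3, 5.8]
width: 0.566
finger_force: 29.9
```

Call:
apply_moves(increments="0 0 0 0 0 0 -1; 0 0 0 0 0 0 -1; 0 0 0 0 0 0 -1; 0 0 0 -7.5 -1.4 0 -1; 0 0 0 -15 -2.8 0 -1;0 0 0 -15 -2.8 0 -1")

```text
clock: 19.4
ee_pos: [470.2, 169.9, 35.0]
tcp_rot: [-0.088, 0.996, -0.0, 0.0]
contact_force: [-0.7, -0.4, 5.6]
width: 0.564
finger_force: 29.9
```

```bash
python3 s.py
```

```text
19.4 [470.2 169.9  35. ] 100.1 j6 -1.64 T [ 0.074 -0.079  0.019] F [-0.7 -0.4  5.6] 0.564 29.914801558479667
```

Call:
apply_moves(increments="0 0 0 0 0 2 -1; 0 0 0 0 0 6 -1; 0 0 0 -2 0 14 -1; 0 0 0 -4 0 26 -1; 0 0 0 -4 0 40 -1; 0 0 0 -4 0 60 -1; 0 0 0 -4 0 80 -1; 0 0 0 -4 0 100 -1; 0 0 0 -4 0 110 -1;  0 0 0 -4 0 110 -1")

```text
clock: 20.4
ee_pos: [467.9, 170.2, 146.7]
tcp_rot: [-0.088, 0.996, 0.0, 0.002]
contact_force: [-1.0, 0.6, -3.2]
width: 0.567
finger_force: 29.9
```

```bash
python3 s.py; python3 - <<'E'
from h import *
b=camera("side");cv2.imwrite("pics/k.png",cv2.resize(b[100:250,140:340],(800,600),interpolation=cv2.INTER_CUBIC))
E
```

```text
20.4 [467.9 170.2 146.7] 100.1 j6 -1.64 T [0.112 0.012 0.019] F [-1.   0.6 -3.2] 0.567 29.91748658940196
```

View pics/k.png

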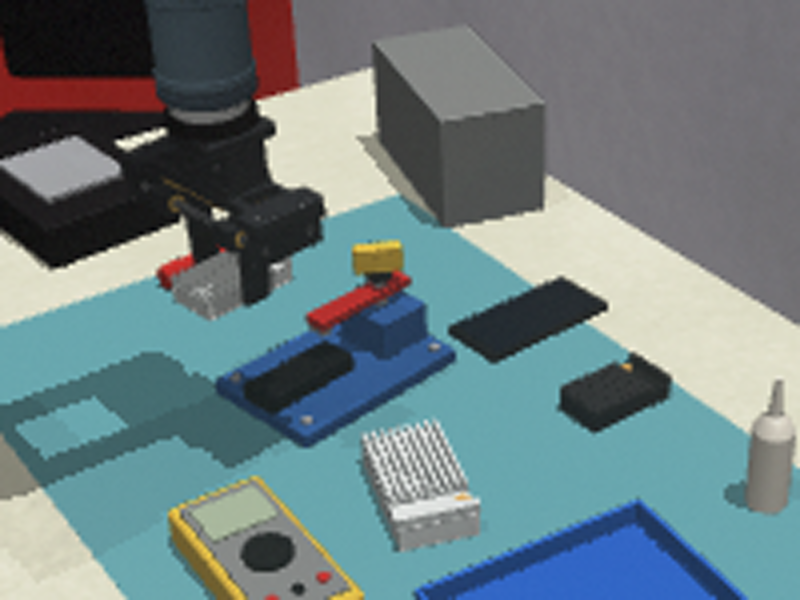

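The module is held level, at (230,285). Carrying it to above the tray.

Call:
apply_moves(increments="0 0 -1 4 -18 0 -1; 0 0 -2 12 -54 0 -1; 0 0 -4 20 -92 0 -1; 0 0 -6 28 -130 0 -1; 0 0 -8 36 -168 0 -1; 0 0 -9 44 -206 0 -1; 0 0 -11 52 -244 0 -1; 0 0 -12 60 -282 0 -1; 0 0 -14 68 -320 0 -1; 0 0 -15 75 -352 0 -1; 0 0 -15 80 -376 0 -1; 0 0 -15 80 -376 0 -1")

```text
clock: 21.65
ee_pos: [546.5, -208.9, 143.2]
tcp_rot: [0.045, 0.999, -0.0, -0.001]
contact_force: [0.5, 0.0, -1.4]
width: 0.562
finger_force: 29.9
```

```bash
python3 s.py
```

```text
21.65 [ 546.5 -208.9  143.2] 84.9 j6 -2.05 T [ 0.062 -0.021  0.01 ] F [ 0.5  0.  -1.4] 0.562 29.91717964410782
```

Call:
apply_moves(increments="0 0 0 0 0 -20 -1; 0 0 0 0 0 -45 -1; 0 0 0 0 0 -70 -1; 0 0 0 0 0 -95 -1; 0 0 0 0 0 -112 -1; 0 0 0 0 0 -120 -1; 0 0 0 0 0 -126 -1; 0 0 0 0 0 -130 -1; 0 0 0 0 0 -133 -1; 0 0 0 0 0 -133 -1")

```text
clock: 22.65
ee_pos: [547.1, -206.1, 12.0]
tcp_rot: [0.043, 0.999, -0.0, 0.0]
contact_force: [-0.1, -0.2, -3.4]
width: 0.565
finger_force: 29.9
```

```bash
python3 s.py
```

```text
22.65 [ 547.1 -206.1   12. ] 85.1 j6 -2.05 T [ 0.039 -0.007  0.034] F [-0.1 -0.2 -3.4] 0.565 29.91733998991549
```

Call:
apply_moves(increments="0 0 0 0 0 -1 -1; 0 0 0 0 0 -2 -1; 0 0 0 0 0 -3 -1; 0 0 0 0 0 -3.5 -1; 0 0 0 0 0 -3.5 -1")

```text
clock: 23.15
ee_pos: [546.8, -206.0, 8.2]
tcp_rot: [0.043, 0.999, 0.0, -0.0]
contact_force: [-0.2, 0.5, -1.7]
width: 0.565
finger_force: 29.9
```

Call:
apply_moves(increments="0 0 0 0 0 -0.5 -1; 0 0 0 0 0 -1 -1; 0 0 0 0 0 -1 -1")

```text
clock: 23.45
ee_pos: [546.9, -206.0, 8.1]
tcp_rot: [0.043, 0.999, 0.0, -0.0]
contact_force: [-2.7, 1.9, 6.8]
width: 0.564
finger_force: 29.9
```

Contact is +6.8 N, so the module is on the floor. Releasing and retreating.

Call:
apply_moves(increments="0 0 0 0 0 0 0.3; 0 0 0 0 0 0 0.5; 0 0 0 0 0 0 0.5; 0 0 0 0 0 0 0.5; 0 0 0 0 0 20 0.5; 0 0 0 0 0 50 0.5; 0 0 0 0 0 90 0.5; 0 0 0 0 0 130 0.5; 0 0 0 -40 30 160 0.5; 0 0 0 -80 70 180 0.5; 0 0 0 -120 110 180 0.5; 0 0 0 -150 150 180 0.5")

```text
clock: 24.65
ee_pos: [410.9, -73.5, 187.3]
tcp_rot: [0.044, 0.999, -0.0, 0.001]
contact_force: [0.1, 0.4, 0.1]
width: 0.753
finger_force: 0.0
```

Call:
apply_moves(increments="0 0 0 -10 40 0 0.5; 0 0 0 -20 80 0 0.5; 0 0 0 -30 120 0 0.5; 0 0 0 -40 160 0 0.5; 0 0 0 -40 160 0 0.5;0 0 0 -40 160 0 0.5")

```text
clock: 25.25
ee_pos: [371.8, 86.4, 186.7]
tcp_rot: [0.042, 0.999, -0.0, 0.0]
contact_force: [-0.8, -0.6, 0.0]
width: 0.75
finger_force: 0.0
```

```bash
python3 s.py; python3 - <<'E'
from h import *
a=camera("top");cv2.imwrite("pics/l.png",a)
hsv=cv2.cvtColor(a,cv2.COLOR_BGR2HSV)
for n,m,z in(("tray",cv2.inRange(hsv,(103,140,0),(125,255,255)),20),("alu",cv2.inRange(hsv,(0,0,90),(180,70,255)),29)):
    m[:160]=0;m[245:]=0;m[:,:290]=0;m[:,360:]=0
    k,_=cv2.findContours(m,cv2.RETR_EXTERNAL,cv2.CHAIN_APPROX_NONE)
    for q in k:
        if cv2.contourArea(q)>100:
            r=cv2.minAreaRect(np.array([onz("top",*p[0],z)[:2] for p in q],np.float32));print(n,r)
E
```

```text
25.25 [371.8  86.4 186.7] 85.2 j6 -1.57 T [ 0.015 -0.039 -0.009] F [-0.8 -0.6  0. ] 0.75 0.0
tray ((552.6301879882812, -205.7160186767578), (152.92337036132812, 212.18736267089844), 85.53416442871094)
alu ((546.9085693359375, -204.90469360351562), (51.38748550415039, 91.04440307617188), 85.6687240600586)
```

The module shows as a 91 × 51 mm rectangle near the tray's centre, aligned with it, and the tray hasn't moved. Handing in.

```bash
python3 -c "
from station import *
print(sign_off())"
```

```text
the job is handed in; nothing more can be done
None
```

I freed the module by loosening the knob counter-clockwise (left-hand thread), drew it out level, and set it down flat near the centre of the blue tray. I handed the job in at about 25 s; the sign-off gave no verdict back.

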